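# Check the emergency stop of a press console

### The arm

A 6-joint arm with a two-finger parallel gripper is mounted at the origin on the work surface. World frame = base frame: x ahead of the robot, y to its left, z up, the work surface at z = 0. Lengths are in m, angles in rad, forces in N, time in s.
With the tool pointing down it reaches from about 0.35 to 1 m from the base axis. Payload 7.1 kg.
Tool frame: the origin (TCP) lies between the finger pads; the fingertips stand 8 mm ahead of it and the grasp point (between the pads) lies 11 mm behind it (robot.tips_ahead is the distance from the TCP to the fingertips, in m); z points along the fingers, y is the line along which they close (so a half turn about z gives the same grasp; the last joint's range is limited). The gripper opens to 85 mm and grips with 20 to 120 N. Pads are 22 mm wide; open, the fingers measure 114 mm over their backs; the gripper's body (76 mm by 85 mm) begins 54 mm behind the grasp point. The pads swing forward as they close: fully open they stand 13 mm farther back than shut.
Start: joints at [1.181, 0.423, 1.63, -0, 1.089, -0.019], TCP at [0.226, 0.583, 0.208] pointing down, gripper open.
Joint ranges: [-3, 3], [-0.9, 2.11], [0.09, 2.58], [-1.31, 4.45], [0.11, 2.69], [-2.54, 2.54]. Speed limits (rad/s): [2.39, 2.39, 3.01, 3.14, 3.14, 3.14].

### API

Orientations are given as a unit quaternion [x, y, z, w].
In Python, from station import monitor, viewer, order, robot gives the robot as it stands. The module is installed in compiled form; this text tells all that it offers.
- The arm moves only by the shell command python3 -m inch 'ROWS' [OPENING] [FORCE]. ROWS is JSON, a list of rows, each an object of numbers: "dx", "dy", "dz": the shift along the world's x, y, z each as a share of 12 cm, from -1 to 1; "ax", "ay", "az": the turn, a rotation vector about the world's x, y, z each as a share of 90 degrees, from -1 to 1. A call has 1 to 8 rows; each row is the pose to reach, as a shift and turn from the pose commanded when the call began; what a row does not reach only later rows make up. A row lasts 1/12 s, in which the tool goes at most 41.7 mm and 7.16 degrees, less where a joint would pass 70% of its speed; a pose out of reach is approached as far as the arm can. A call with a number of a shift or a turn outside -1 to 1 is refused whole. A call with a gripper value outside its range is refused whole. OPENING is the opening, from -1 (shut) to 1 (fully open), so that 0 is half open, set as the call begins (- or left out, the last holds). The fingers move at their own pace and stop on an object; FORCE is the grip in N (left out, the last holds). Time passes only in rows, so rows that repeat a pose let the fingers close. It gives the time, the measured TCP pose, the force, the opening and the grip force at its end, in the units of the state.
- monitor.read_state(): the state, without advancing time (a new reading comes with each control period).
- viewer.snapshot(name): name is "side" or "top"; returns the picture (480x640x3 uint8, red, green, blue); there is no depth.
- viewer.calibration(name): a dict with "camera_matrix" (3x3 intrinsics, pixels), "D" ([k1, k2, p1, p2, k3] as OpenCV has them; the pictures are not rectified), "origin" and "orientation" of the camera in the world. Camera axes: x right, y up, looking along -z (the intrinsics and any distortion apply to the point x, -y, -z); pixel columns grow to the right and rows downward; lengths in m; the calibration is good to about 2 mm. A picture is of the moment at which its call begins. calibration takes no time and is no camera call.
- order.finish_job(): hands the job in; it is judged then, once.
The state is a dict: "clock": time; "joint_pos": joint angles; "qd": joint speeds; "joint_torque": joint torques, N m; "tcp_pos": TCP position; "tool_rot": TCP orientation; "wrist_force": force on the tool from outside, world axes, zero at the start; "wrist_torque": the same for the moment, N m; "opening": finger opening in m; "grip_force": force on a finger pad.
Only numpy, scipy, OpenCV 4.12 (cv2) and the standard library are available. Lean on these libraries where they do the work, as an engineer would, in place of code of your own. Each camera call takes 0.05 s, during which the arm holds its last target. There are 200 camera calls.

### The job

Check the emergency stop on the press console before the die try-out: push the red mushroom head down until it latches in, then push one of its lobes round clockwise with a fingertip until the head springs back out, and finally press the blue reset button fully home and let it go. It is fingertip work: do not grip or hammer the red head, do not press the white button or the black palm buttons, do not shove or lift the console, and leave the loose parts on the bench where they are.

Things in the scene. Friction and masses are not known exactly. Their poses are not given: they have to be found in the camera images.
- console: Press console standing loose on the bench: light grey box 150 (x) x 400 (y) x 75 mm high, 5 kg. Origin: centre of its underside; z up, x to its far side (two pilot lamps), y to its left end. On the flat lid along its y axis: red mushroom head at 0, blue button at +80 mm, white at -80, black palm buttons at +155 and -155, each in a yellow collar 68 mm across, 30 mm high.
- estop_top (a point): Top centre of the red mushroom head, 127 mm above the bench when out; its frame turns with the head. Dome 48 mm across, three straight-sided lobes 14 mm wide, 120 degrees apart, tips 35 mm from the axis, lobe faces 6 and 21 mm below this point. Under the lobes 31 mm is free above the lid (25 mm latched), but for a collar 42 mm across. White arrows on top show clockwise.
- estop_lobe1 (a point): Centre of the rounded tip of lobe 1, which points to the console's -x side when the head is not twisted: 28 mm from the head's axis, 14 mm below its top, mid-thickness of the lobe. The tip has a 7 mm radius, the flat flanks lie 7 mm either side of the line from the axis.
- estop_lobe2 (a point): The same for lobe 2, 60 degrees from the console's +x axis towards its +y (far left).
- estop_lobe3 (a point): The same for lobe 3, 60 degrees from the console's +x axis towards its -y (far right).
- estop_plunger (a joint): Depth of the red head in m: 0 out, 0.006 pushed in (hard stop). It resists with about 13 N at first, less as it goes, snaps over at about half travel and then stays in by itself, held down by 2 to 3 N. It comes out when the head is twisted, or if pulled up.
- estop_head (a joint): Twist of the red head in rad, clockwise seen from above, 0 to 0.87 (stop), sprung back to 0 (0.04 N m at 0, 0.09 at 0.5, 0.13 at the stop; about 2 to 7 N at a lobe). With the head latched in, twisting it past about 0.4 to 0.7 makes it spring out 6 mm. Twisted, it cannot be pushed in.
- reset_button_top (a point): Centre of the top face of the blue reset button, 28 mm across, 97 mm above the bench, standing 10 mm out of a black bezel 44 mm across.
- reset_button (a joint): Depth of the blue reset button in m: 0 out, 0.005 fully home (hard stop); springs back. 1.5 N to start, 5 N fully down.
- jog_button_top (a point): Centre of the top face of the white button, same size as the blue one. Not to be pressed.
- jog_button (a joint): Depth of the white button in m, 0 out, 0.005 in.
- palm_left_top (a point): Top centre of the black palm button (44 mm across, 102 mm above the bench) at the console's +y end, inside its collar. Not to be pressed.
- palm_left (a joint): Its depth in m, 0 out, 0.006 in.
- palm_right_top (a point): The same for the black palm button at the -y end.
- palm_right (a joint): Its depth in m, 0 out, 0.006 in.
- eyebolt: Steel lifting eyebolt lying flat, ring 72 mm over all and 16 mm thick, shank along its +x to 75 mm from the ring's centre. Origin: under the ring's centre, on the bench. Leave alone.
- bush: Steel guide bush, a tube 48 mm outside, 32 mm inside, 50 mm tall, standing on the bench. Origin: centre of its underside. Leave alone.
- stop_block: Red and orange stop block 50 x 50 x 90 mm standing on the bench. Origin: centre of its underside. Leave alone.

How it is judged:
On the way, in this order (a step that is already met when the one before it is completed fails the run):
1. the red head is pushed in and latched (value of joint estop_plunger above 0.005 m), for 0.2 s.
2. the red head is twisted clockwise and springs back out (value of joint estop_head above 0.25 rad and value of joint estop_plunger below 0.0015 m), for 0.02 s.
3. with the stop released, the blue reset button is pressed fully home (value of joint reset_button above 0.004 m and value of joint estop_plunger below 0.0015 m), for 0.1 s.
At the end, for the whole second after the job is handed in: red head out (within 1.2 mm) and twisted back (within 0.1 rad), blue, white and black buttons out (within 1 mm), console at rest and flat within 20 mm of its start, eyebolt, bush and block within 15 mm of theirs, bush and block upright (value of joint estop_plunger below 0.0012 m and value of joint estop_head below 0.1 rad and value of joint each of reset_button, jog_button, palm_left, palm_right below 0.001 m and distance of console from where it was at the start of the episode below 0.02 m and angle between console's own z axis and vertical below 0.03 rad and linear speed of console below 0.01 m/s and distance of each of eyebolt, bush, stop_block from where it was at the start of the episode below 0.015 m and angle between each of bush, stop_block's own z axis and vertical below 0.2 rad); the robot touches nothing.
It fails at once if the white button is pressed (value of joint jog_button above 0.002 m).
It fails at once if a black palm button is pressed (value of joint any of palm_left, palm_right above 0.002 m).
It fails at once if the red head is gripped or hammered (over 35 N from the fingers) (contact force between the fingers and estop_head above 35 N).
It fails at once if the console is shoved more than 20 mm, lifted or tipped (distance of console from where it was at the start of the episode above 0.02 m or angle between console's own z axis and vertical above 0.06 rad).
It fails at once if the eyebolt, bush or block is moved more than 15 mm or tipped over (not (distance of eyebolt from where it was at the start of the episode below 0.015 m) or not (distance of bush from where it was at the start of the episode below 0.015 m) or not (distance of stop_block from where it was at the start of the episode below 0.015 m) or not (angle between bush's own z axis and vertical below 0.2 rad) or not (angle between stop_block's own z axis and vertical below 0.2 rad)).
It also fails if it takes over 51 s, if anything falls off the work surface, if the arm or the gripper's body presses on something with over 40 N, if the wrist force passes 120 N, or if a joint passes its speed limit or range.

## Working session

There is one attempt and no reset: what is moved stays moved. The work goes in short steps, Python scripts to look and compute and a shell command to move; the robot and the scene stay as the last step left them, time stands still between calls to the robot, and variables do not carry over. Pictures are saved under pics/ and viewed, at most 10 in all, crops included, and the job is handed in when it is done.

```bash
mkdir -p pics; python3 - <<'E'
from station import monitor, viewer
import cv2
s=monitor.read_state();print({k:s[k] for k in('clock','tcp_pos','tool_rot','opening','wrist_force')})
for n in('top','side'):
    cv2.imwrite(f'pics/{n}0.png',viewer.snapshot(n)[:,:,::-1]);print(viewer.calibration(n))
E
```

```text
{'clock': 0.0, 'tcp_pos': array([0.22624827, 0.58197624, 0.2073359 ]), 'tool_rot': array([ 1.84333006e-01,  9.82863540e-01, -7.65692084e-04, -1.36157426e-04]), 'opening': 0.08553263309043986, 'wrist_force': array([ 0.18505829, -0.4036548 ,  0.40347206])}
{'camera_matrix': array([[507.77274335,   0.        , 314.80495995],
       [  0.        , 507.77274335, 238.22574511],
       [  0.        ,   0.        ,   1.        ]]), 'D': array([-0.10867588,  0.        ,  0.        ,  0.        ,  0.        ]), 'origin': array([0.46612097, 0.05108111, 0.88810663]), 'orientation': array([-0.05097137,  0.03965515,  0.71300673, -0.69817676])}
{'camera_matrix': array([[568.19254801,   0.        , 325.65588445],
       [  0.        , 568.19254801, 244.90042371],
       [  0.        ,   0.        ,   1.        ]]), 'D': array([-0.05130915,  0.        ,  0.        ,  0.        ,  0.        ]), 'origin': array([0.2982851 , 0.62854781, 0.67858847]), 'orientation': array([-0.0815911 ,  0.39849919,  0.89168145, -0.19860885])}
```

View pics/top0.png

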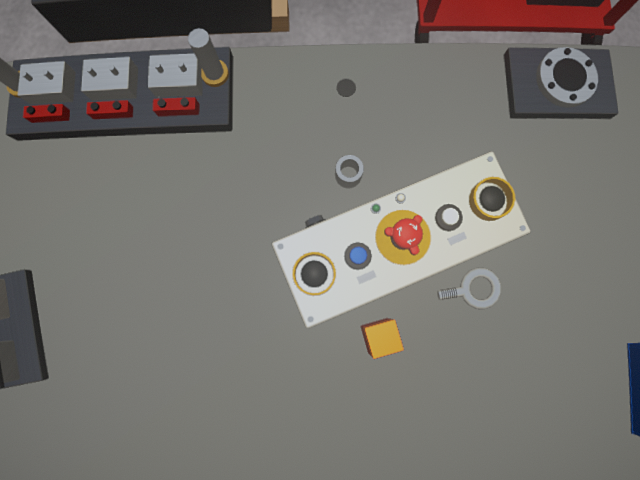

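View pics/side0.png

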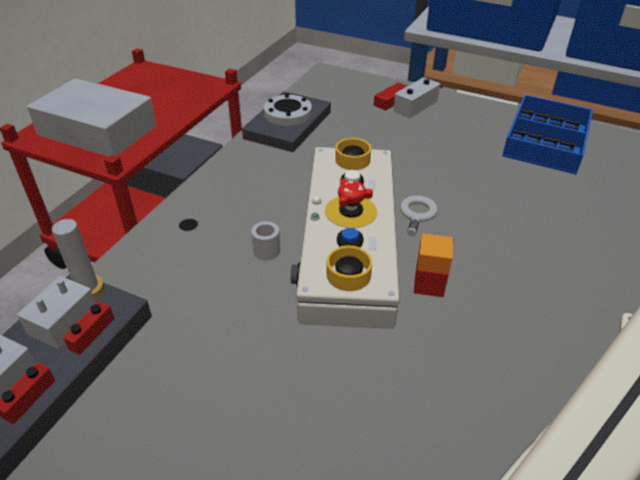

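The top view shows the console with the red head at about (405,234), blue at (358,256), white at (450,217) and the palm buttons at (314,273) and (491,199). Lobe 1 is at (414,250), on the near side. The side view shows nothing in the way of the approach.

```bash
cat > h.py <<'E'
import cv2, numpy as np
from scipy.spatial.transform import Rotation as R
from station import monitor, viewer
def ray(n,p):
    c=viewer.calibration(n)
    u=cv2.undistortPoints(np.array([[p]],float),c['camera_matrix'],c['D'])[0,0]
    return c['origin'],R.from_quat(c['orientation']).apply([u[0],-u[1],-1])
def onplane(n,p,z):
    o,d=ray(n,p); return o+d*(z-o[2])/d[2]
def cross(p,q):
    (a,d),(b,e)=ray('top',p),ray('side',q)
    s=np.linalg.lstsq(np.c_[d,-e],b-a,rcond=None)[0]
    return (a+s[0]*d+b+s[1]*e)/2, np.linalg.norm(a+s[0]*d-b-s[1]*e)
def blob(img,lo,hi,roi):
    x0,y0,x1,y1=roi; h=cv2.cvtColor(img,cv2.COLOR_RGB2HSV)[y0:y1,x0:x1]
    m=cv2.inRange(h,np.array(lo),np.array(hi))
    if lo[0]==0 and lo[1]>100: m|=cv2.inRange(h,np.array((172,lo[1],lo[2])),np.array((180,255,255)))
    k=max(cv2.findContours(m,cv2.RETR_EXTERNAL,cv2.CHAIN_APPROX_NONE)[0],key=cv2.contourArea)
    M=cv2.moments(k); return np.array([M['m10']/M['m00']+x0,M['m01']/M['m00']+y0]),M['m00'],k+[x0,y0]
E
python3 - <<'E'
from h import *
t=cv2.cvtColor(cv2.imread('pics/top0.png'),cv2.COLOR_BGR2RGB);s=cv2.cvtColor(cv2.imread('pics/side0.png'),cv2.COLOR_BGR2RGB)
np.set_printoptions(precision=4,suppress=True)
B,a,_=blob(t,(100,120,60),(130,255,255),(335,235,380,275));b=onplane('top',B,.097)
W,a2,_=blob(t,(0,0,150),(180,60,255),(440,206,462,229));w=onplane('top',W,.097)
Rd,a3,k=blob(t,(0,150,80),(7,255,255),(375,205,435,265));r=onplane('top',Rd,.118)
PL,a4,_=blob(t,(0,0,0),(180,255,70),(302,260,328,287));PR,a5,_=blob(t,(0,0,0),(180,255,70),(478,186,505,212))
pl=onplane('top',PL,.102);pr=onplane('top',PR,.102)
print('px',B,a,W,a2,Rd,a3,PL,PR)
print('blue',b,'white',w,'mid',(b+w)/2,'d',np.linalg.norm(b-w),'red',r)
print('palms',pl,pr,(pl+pr)/2,np.linalg.norm(pl-pr))
for v in(b-w,pl-pr):print('yaw',np.degrees(np.arctan2(-v[0],v[1])))
Bs,a6,_=blob(s,(100,120,60),(130,255,255),(330,222,370,255));print('blue x',Bs,cross(B,Bs))
Rs,a7,_=blob(s,(0,150,80),(7,255,255),(330,170,380,212));print('red x',Rs,cross(Rd,Rs))
c=(b+w)/2
q=np.array([onplane('top',p[0],.113)[:2]-c[:2] for p in k]);rr=np.linalg.norm(q,axis=1);an=np.degrees(np.arctan2(q[:,1],q[:,0]))
for lo in(-180,-60,60):
    m=(an>=lo)&(an<lo+120);i=np.where(m)[0][rr[m].argsort()[-5:]];print('lobe',an[i].round(),rr[i])
E
```

```text
px [357.9092 254.9856] 196.5 [450.1064 215.8362] 200.5 [406.9518 232.9354] 784.5 [313.8043 273.3351] [491.7499 198.288 ]
blue [ 0.5404 -0.0041  0.097 ] white [ 0.5993 -0.1525  0.097 ] mid [ 0.5698 -0.0783  0.097 ] d 0.1596307948941535 red [ 0.5706 -0.0789  0.118 ]
palms [0.5129 0.0653 0.102 ] [ 0.6254 -0.22    0.102 ] [ 0.5692 -0.0773  0.102 ] 0.3066862803035447
yaw 21.669364166374635
yaw 21.531386399021358
blue x [349.8145 234.909 ] (array([ 0.5407, -0.0046,  0.0913]), np.float64(0.0004731134725795079))
red x [352.2944 192.4209] (array([ 0.57  , -0.0798,  0.1147]), np.float64(0.0021506416138530114))
lobe [-160. -147. -157. -151. -155.] [0.0318 0.032  0.0324 0.0325 0.0331]
lobe [-45. -32. -41. -38. -34.] [0.0344 0.0344 0.0346 0.0348 0.0353]
lobe [83. 72. 81. 78. 76.] [0.0311 0.0322 0.0328 0.033  0.0333]
```

```bash

python3 -m inch '[{"dx":0.48,"dy":-0.92,"az":0.24},{"dx":0.48,"dy":-0.92,"az":0.24},{"dx":0.48,"dy":-0.92,"az":0.24},{"dx":0.48,"dy":-0.92,"az":0.24}]' -1 20
python3 -m inch '[{"dx":0.48,"dy":-0.92,"az":0.235},{"dx":0.48,"dy":-0.92,"az":0.235},{"dx":0.48,"dy":-0.92,"az":0.235},{"dx":0.48,"dy":-0.92,"az":0.235}]'
python3 -m inch '[{"dx":0.48,"dy":-0.92},{"dx":0.48,"dy":-0.92},{"dx":0.48,"dy":-0.92},{"dx":0.48,"dy":-0.92}]'
python3 -m inch '[{"dx":0.48,"dy":-0.92},{"dx":0.48,"dy":-0.92},{"dx":0.48,"dy":-0.92},{"dx":0.48,"dy":-0.92}]'
python3 -m inch '[{"dx":0.48,"dy":-0.92},{"dx":0.48,"dy":-0.92},{"dx":0.48,"dy":-0.92},{"dx":0.48,"dy":-0.92}]'
python3 -m inch '[{"dx":0.47,"dy":-0.9},{"dx":0.47,"dy":-0.9},{"dx":0.47,"dy":-0.9},{"dx":0.47,"dy":-0.9},{"dx":0.47,"dy":-0.9},{"dx":0.47,"dy":-0.9}]'
python3 - <<'E'
from h import *
from station import robot
s=monitor.read_state();print(s,R.from_quat(s['tool_rot']).as_matrix().round(3),robot.tips_ahead)
a=viewer.snapshot('top')[150:330,300:540];b=viewer.snapshot('side')[90:320,250:490]
cv2.imwrite('pics/a1.png',np.vstack([cv2.resize(a,(480,360)),cv2.resize(b,(480,460))])[:600:,:,::-1] if 0 else np.hstack([cv2.resize(a,(400,300)),cv2.resize(b,(400,300))])[:,:,::-1])
E
```

```text
{'clock': 0.1, 'joint_pos': array([ 1.18102074e+00,  4.23731889e-01,  1.63064419e+00,  6.83946568e-06,
        1.08863667e+00, -1.89901208e-02]), 'qd': array([ 0.00013213, -0.0002422 , -0.00351077,  0.00150238,  0.00067307,
       -0.00074725]), 'joint_torque': array([-8.09795856e-04, -5.58424509e+01, -2.82444727e+01, -3.60969034e-05,
        2.99031271e-03,  5.75248606e-06]), 'tcp_pos': array([0.22622513, 0.58202654, 0.20743175]), 'tool_rot': array([ 1.84334066e-01,  9.82863392e-01, -6.94656765e-04, -1.47079543e-04]), 'wrist_force': array([-0.63877618, -0.18831542, -0.96560891]), 'wrist_torque': array([ 0.04921651,  0.00361497, -0.04393382]), 'grip_force': 0.0, 'opening': 0.08510096957684161} [[-0.932  0.362 -0.001]
 [ 0.362  0.932 -0.001]
 [ 0.    -0.001 -1.   ]] 0.008schema error: expected keys dx, dy, dz, ax, ay, az
schema error: expected keys dx, dy, dz, ax, ay, az
schema error: expected keys dx, dy, dz, ax, ay, az
schema error: expected keys dx, dy, dz, ax, ay, az
schema error: expected keys dx, dy, dz, ax, ay, az
schema error: expected keys dx, dy, dz, ax, ay, az
```

View pics/a1.png

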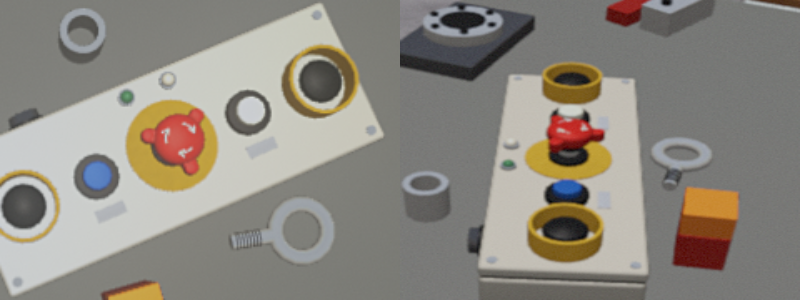

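The moves were refused because every row needs all six keys, so the arm hasn't moved. The picture shows the same scene from closer, with the red head at crop (178,138) and its three lobes clear.

```bash

python3 -m inch '[{"dx":0.48,"dy":-0.92,"dz":0,"ax":0,"ay":0,"az":0.24},{"dx":0.48,"dy":-0.92,"dz":0,"ax":0,"ay":0,"az":0.24},{"dx":0.48,"dy":-0.92,"dz":0,"ax":0,"ay":0,"az":0.24},{"dx":0.48,"dy":-0.92,"dz":0,"ax":0,"ay":0,"az":0.24}]' -1 20
python3 -m inch '[{"dx":0.48,"dy":-0.92,"dz":0,"ax":0,"ay":0,"az":0.235},{"dx":0.48,"dy":-0.92,"dz":0,"ax":0,"ay":0,"az":0.235},{"dx":0.48,"dy":-0.92,"dz":0,"ax":0,"ay":0,"az":0.235},{"dx":0.48,"dy":-0.92,"dz":0,"ax":0,"ay":0,"az":0.235}]'
python3 -m inch '[{"dx":0.48,"dy":-0.92,"dz":0,"ax":0,"ay":0,"az":0},{"dx":0.48,"dy":-0.92,"dz":0,"ax":0,"ay":0,"az":0},{"dx":0.48,"dy":-0.92,"dz":0,"ax":0,"ay":0,"az":0},{"dx":0.48,"dy":-0.92,"dz":0,"ax":0,"ay":0,"az":0}]'
python3 - <<'E'
from h import *
s=monitor.read_state();print(s['clock'],s['tcp_pos'],s['joint_pos'],s['opening'],R.from_quat(s['tool_rot']).as_matrix().round(3))
E
```

```text
clock: 0.53
tcp_pos: [0.2854, 0.4664, 0.2074]
tool_rot: [-0.006, 1.0, -0.002, -0.0]
wrist_force: [1.3, 0.3, -0.1]
opening: 0.0386
grip_force: 0.0
clock: 0.87
tcp_pos: [0.3426, 0.3578, 0.2079]
tool_rot: [-0.189, 0.982, -0.001, -0.0]
wrist_force: [-0.6, -0.2, -1.3]
opening: 0.0001
grip_force: 0.0
clock: 1.2
tcp_pos: [0.4015, 0.2464, 0.2081]
tool_rot: [-0.184, 0.983, -0.001, 0.0]
wrist_force: [-0.3, 1.1, 0.7]
opening: -0.0003
grip_force: 0.0
1.2 [0.4014845  0.24641011 0.20814287] [ 0.52641428  0.19582419  1.96003106 -0.00211121  0.98599308 -1.41324226] -0.00033437402744322333 [[-0.932 -0.362  0.001]
 [-0.362  0.932 -0.002]
 [-0.    -0.002 -1.   ]]
```

```bash

python3 -m inch '[{"dx":0.47,"dy":-0.9,"dz":0,"ax":0,"ay":0,"az":0},{"dx":0.47,"dy":-0.9,"dz":0,"ax":0,"ay":0,"az":0},{"dx":0.47,"dy":-0.9,"dz":0,"ax":0,"ay":0,"az":0},{"dx":0.47,"dy":-0.9,"dz":0,"ax":0,"ay":0,"az":0}]'
python3 -m inch '[{"dx":0.47,"dy":-0.9,"dz":0,"ax":0,"ay":0,"az":0},{"dx":0.47,"dy":-0.9,"dz":0,"ax":0,"ay":0,"az":0},{"dx":0.47,"dy":-0.9,"dz":0,"ax":0,"ay":0,"az":0},{"dx":0.47,"dy":-0.9,"dz":0,"ax":0,"ay":0,"az":0}]'
python3 -m inch '[{"dx":0.47,"dy":-0.9,"dz":0,"ax":0,"ay":0,"az":0},{"dx":0.47,"dy":-0.9,"dz":0,"ax":0,"ay":0,"az":0},{"dx":0.47,"dy":-0.9,"dz":0,"ax":0,"ay":0,"az":0},{"dx":0.47,"dy":-0.9,"dz":0,"ax":0,"ay":0,"az":0},{"dx":0.47,"dy":-0.9,"dz":0,"ax":0,"ay":0,"az":0},{"dx":0.47,"dy":-0.9,"dz":0,"ax":0,"ay":0,"az":0}]'
python3 -m inch '[{"dx":0,"dy":0,"dz":-0.2,"ax":0,"ay":0,"az":0},{"dx":0,"dy":0,"dz":-0.4,"ax":0,"ay":0,"az":0},{"dx":0,"dy":0,"dz":-0.53,"ax":0,"ay":0,"az":0},{"dx":0,"dy":0,"dz":-0.53,"ax":0,"ay":0,"az":0},{"dx":0,"dy":0,"dz":-0.53,"ax":0,"ay":0,"az":0}]'
python3 - <<'E'
from h import *
s=monitor.read_state();print(s['clock'],s['tcp_pos'],s['joint_pos'])
a=viewer.snapshot('top')[150:330,300:540];b=viewer.snapshot('side')[90:320,250:490]
cv2.imwrite('pics/a2.png',np.hstack([cv2.resize(a,(400,300)),cv2.resize(b,(400,300))])[:,:,::-1])
E
```

```text
clock: 1.53
tcp_pos: [0.4583, 0.1391, 0.2084]
tool_rot: [-0.184, 0.983, -0.001, 0.001]
wrist_force: [0.6, 0.8, 0.3]
opening: 0.0
grip_force: 0.0
clock: 1.87
tcp_pos: [0.5152, 0.0311, 0.2085]
tool_rot: [-0.185, 0.983, -0.001, 0.001]
wrist_force: [0.3, -0.5, 0.4]
opening: 0.0003
grip_force: 0.0
clock: 2.37
tcp_pos: [0.5679, -0.072, 0.2076]
tool_rot: [-0.186, 0.983, 0.0, -0.001]
wrist_force: [-0.5, 0.5, -0.3]
opening: 0.0001
grip_force: 0.0
clock: 2.78
tcp_pos: [0.5675, -0.0712, 0.1441]
tool_rot: [-0.187, 0.982, 0.0, -0.001]
wrist_force: [0.6, 0.1, 0.5]
opening: -0.0001
grip_force: 0.0
2.7833 [ 0.5674537  -0.07116435  0.1440924 ] [-1.45654264e-01  4.29318585e-01  1.79429950e+00  1.91132117e-04
  9.20235238e-01 -2.09343917e+00]
```

View pics/a2.png

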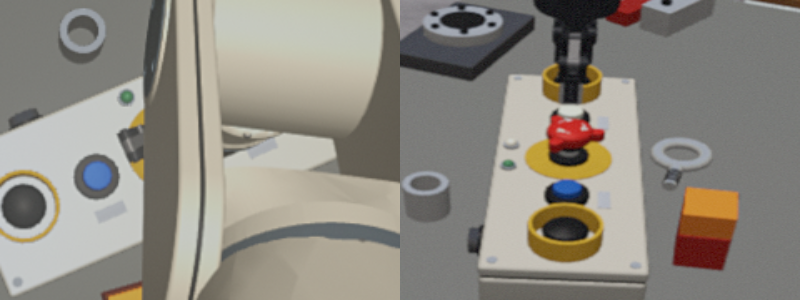

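The top view is blocked by the arm. In the side view the shut tips at (572,112) sit just above the red dome at (572,130). Next I'll centre over the head and press in small steps.

```bash

python3 -m inch '[{"dx":0.02,"dy":-0.06,"dz":0,"ax":0,"ay":0,"az":0},{"dx":0.02,"dy":-0.06,"dz":0,"ax":0,"ay":0,"az":0},{"dx":0.02,"dy":-0.06,"dz":-0.03,"ax":0,"ay":0,"az":0},{"dx":0.02,"dy":-0.06,"dz":-0.05,"ax":0,"ay":0,"az":0},{"dx":0.02,"dy":-0.06,"dz":-0.07,"ax":0,"ay":0,"az":0},{"dx":0.02,"dy":-0.06,"dz":-0.07,"ax":0,"ay":0,"az":0}]'
python3 -m inch '[{"dx":0,"dy":0,"dz":-0.01,"ax":0,"ay":0,"az":0},{"dx":0,"dy":0,"dz":-0.02,"ax":0,"ay":0,"az":0},{"dx":0,"dy":0,"dz":-0.02,"ax":0,"ay":0,"az":0}]'
```

```text
clock: 3.38
tcp_pos: [0.5703, -0.0799, 0.1355]
tool_rot: [-0.186, 0.982, 0.0, -0.001]
wrist_force: [-0.5, -0.6, 0.9]
opening: -0.0003
grip_force: 0.0
clock: 3.63
tcp_pos: [0.5707, -0.0798, 0.1334]
tool_rot: [-0.187, 0.982, 0.0, -0.0]
wrist_force: [-0.7, 0.5, -0.4]
opening: 0.0002
grip_force: 0.0
```

```bash

python3 -m inch '[{"dx":0,"dy":0,"dz":-0.01,"ax":0,"ay":0,"az":0},{"dx":0,"dy":0,"dz":-0.02,"ax":0,"ay":0,"az":0},{"dx":0,"dy":0,"dz":-0.02,"ax":0,"ay":0,"az":0}]'
python3 -m inch '[{"dx":0,"dy":0,"dz":-0.01,"ax":0,"ay":0,"az":0},{"dx":0,"dy":0,"dz":-0.02,"ax":0,"ay":0,"az":0},{"dx":0,"dy":0,"dz":-0.02,"ax":0,"ay":0,"az":0}]'
```

```text
clock: 3.88
tcp_pos: [0.5707, -0.0798, 0.1311]
tool_rot: [-0.187, 0.982, 0.0, -0.0]
wrist_force: [0.7, -0.1, -0.4]
opening: -0.0003
grip_force: 0.0
clock: 4.13
tcp_pos: [0.5707, -0.0799, 0.1287]
tool_rot: [-0.187, 0.982, 0.0, -0.0]
wrist_force: [-1.1, -0.2, -0.8]
opening: 0.0
grip_force: 0.0
```

```bash
python3 - <<'E'
from h import *
b=viewer.snapshot('side')
cv2.imwrite('pics/a3.png',cv2.resize(b[120:240,290:420],(780,600)[:2] and (650,600),interpolation=cv2.INTER_CUBIC)[:,:,::-1])
c=viewer.calibration('side')
for p in ([.5705,-.0798,.1207],[.5698,-.0785,.127],[.5698,-.0785,.121]):
    v=R.from_quat(c['orientation']).inv().apply(np.array(p)-c['origin'])*[1,-1,-1]
    q=cv2.projectPoints(v[None],np.zeros(3),np.zeros(3),c['camera_matrix'],c['D'])[0].ravel();print(q,(q-[290,120])*5)
E
```

```text
[351.55314416 189.32162315] [307.7657208  346.60811577]
[351.80384669 186.75440012] [309.01923345 333.77200058]
[351.6464362  189.70828298] [308.23218098 348.54141492]
```

View pics/a3.png

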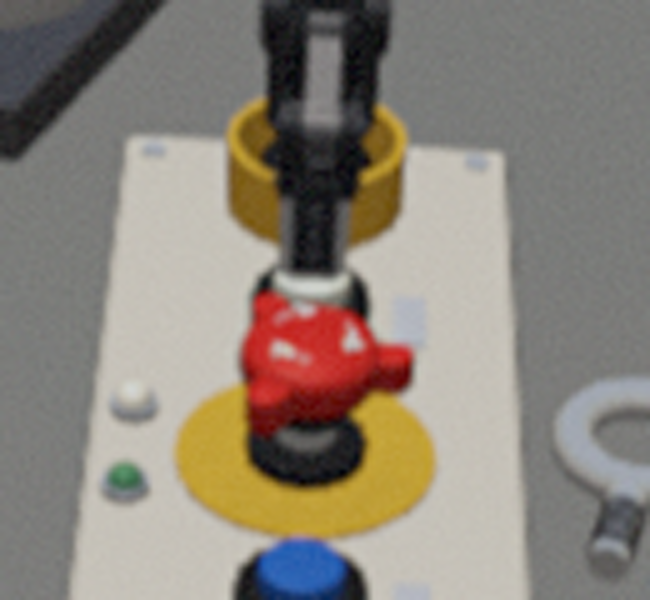

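The side view shows the tip bottom at crop (312,273), which is full-image pixel (352,175). The state predicts row 189, so the tips are either higher or farther away than I assumed. I won't go lower. I'll raise, shift sideways, and get the tip's depth from how it moves across the image.

```bash

python3 -m inch '[{"dx":0,"dy":0,"dz":0.3,"ax":0,"ay":0,"az":0},{"dx":0,"dy":0,"dz":0.3,"ax":0,"ay":0,"az":0},{"dx":0,"dy":0,"dz":0.3,"ax":0,"ay":0,"az":0},{"dx":0,"dy":0,"dz":0.3,"ax":0,"ay":0,"az":0}]' | head -2
python3 - <<'E'
from h import *
cv2.imwrite('pics/s1.png',viewer.snapshot('side')[:,:,::-1]);print(monitor.read_state()['tcp_pos'])
E
python3 -m inch '[{"dx":-0.3,"dy":0.9,"dz":0,"ax":0,"ay":0,"az":0},{"dx":-0.3,"dy":0.9,"dz":0,"ax":0,"ay":0,"az":0},{"dx":-0.3,"dy":0.9,"dz":0,"ax":0,"ay":0,"az":0},{"dx":-0.3,"dy":0.9,"dz":0,"ax":0,"ay":0,"az":0}]' | head -2
python3 -m inch '[{"dx":0,"dy":1,"dz":0,"ax":0,"ay":0,"az":0},{"dx":0,"dy":1,"dz":0,"ax":0,"ay":0,"az":0},{"dx":0,"dy":1,"dz":0,"ax":0,"ay":0,"az":0},{"dx":0,"dy":1,"dz":0,"ax":0,"ay":0,"az":0}]' | head -2
python3 -m inch '[{"dx":0,"dy":1,"dz":0,"ax":0,"ay":0,"az":0},{"dx":0,"dy":1,"dz":0,"ax":0,"ay":0,"az":0},{"dx":0,"dy":1,"dz":0,"ax":0,"ay":0,"az":0},{"dx":0,"dy":1,"dz":0,"ax":0,"ay":0,"az":0},{"dx":0,"dy":1,"dz":0,"ax":0,"ay":0,"az":0},{"dx":0,"dy":1,"dz":0,"ax":0,"ay":0,"az":0}]' | head -2
python3 - <<'E'
from h import *
t=viewer.snapshot('top');b=viewer.snapshot('side');print(monitor.read_state()['tcp_pos'],monitor.read_state()['wrist_force'])
cv2.imwrite('pics/t2.png',t[:,:,::-1]);cv2.imwrite('pics/s2.png',b[:,:,::-1])
cv2.imwrite('pics/a4.png',np.hstack([cv2.resize(t,(400,300)),cv2.resize(b,(400,300))])[:,:,::-1])
E
```

```text
clock: 4.52
tcp_pos: [0.5709, -0.0799, 0.1651]
[ 0.57043072 -0.07980855  0.1645426 ]
clock: 4.9
tcp_pos: [0.5319, 0.032, 0.1637]
clock: 5.23
tcp_pos: [0.5347, 0.153, 0.1644]
clock: 5.73
tcp_pos: [0.5343, 0.2674, 0.164]
[0.53461998 0.26664913 0.16438175] [ 0.20808034 -0.12121049  0.40080922]
```

View pics/a4.png

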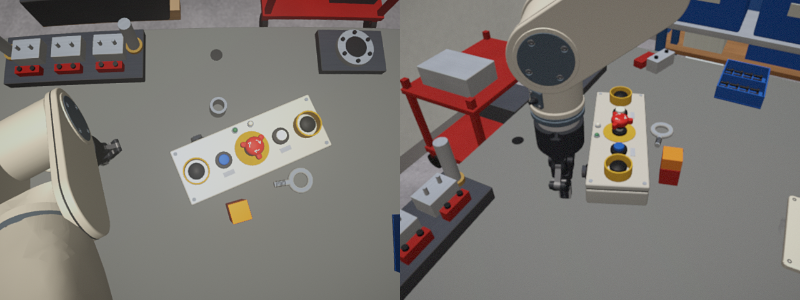

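In the halved views the gripper shows at (110,150) from the top and its tip at (565,197) from the side. I'll compare those with what the state predicts, using a close crop.

```bash
cat >> h.py <<'E'
def proj(n,p):
    c=viewer.calibration(n)
    v=R.from_quat(c['orientation']).inv().apply(np.array(p,float)-c['origin'])*[1,-1,-1]
    return cv2.projectPoints(v[None],np.zeros(3),np.zeros(3),c['camera_matrix'],c['D'])[0].ravel()
E
python3 - <<'E'
from h import *
t=cv2.imread('pics/t2.png');s=cv2.imread('pics/s2.png')
for z in(.1564,.17,.19):
    p=[.5346,.2666,z];print(z,proj('top',p),proj('side',p))
a=t[190:290,140:240];b=s[240:340,210:310]
cv2.imwrite('pics/a5.png',np.hstack([cv2.resize(i,(400,400),interpolation=cv2.INTER_CUBIC) for i in(a,b)]))
E
```

```text
0.1564 [175.45507845 258.8993342 ] [266.55473167 331.0482627 ]
0.17 [172.74138182 258.07021209] [265.87578033 323.53794319]
0.19 [168.56735158 256.7939973 ] [264.84412997 312.10021378]
```

View pics/a5.png

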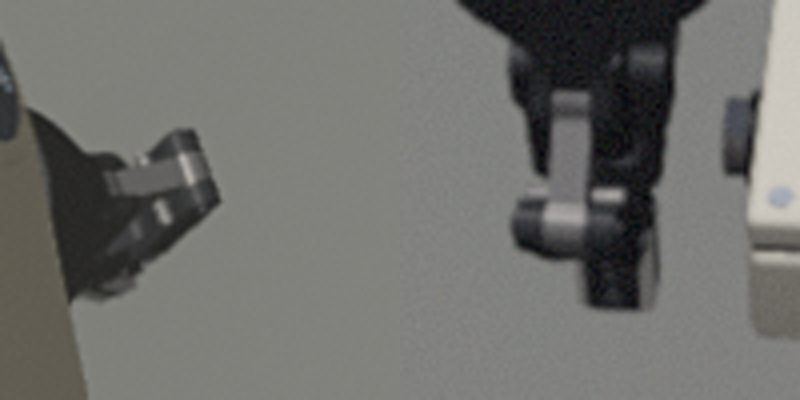

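```bash
python3 - <<'E'
from h import *
from scipy.optimize import least_squares as L
P=[([.5707,-.0799,.1287],'side',[352.4,174.6]),([.5346,.2666,.1644],'side',[265,316.5])]
f=lambda o:np.concatenate([proj(n,np.array(p)+o)-q for p,n,q in P])
r=L(f,[0,0,0],x_scale=.01);print(r.x,r.fun)
print('top pred',proj('top',np.array(P[1][0])+r.x),'s1 pred',proj('side',np.array([.5704,-.0798,.1645])+r.x))
s=cv2.imread('pics/s1.png')[100:220,290:420];t=cv2.imread('pics/t2.png')[220:300,140:220]
cv2.imwrite('pics/a6.png',np.hstack([cv2.resize(s,(433,400),interpolation=cv2.INTER_CUBIC),cv2.resize(t,(367,400),interpolation=cv2.INTER_CUBIC)]))
E
```

```text
[-0.00281135  0.00520918  0.02507907] [ 0.3026335   0.1880805  -0.21309318 -0.13221265]
top pred [165.01862558 258.89730908] s1 pred [353.86591009 155.97116493]
```

View pics/a6.png

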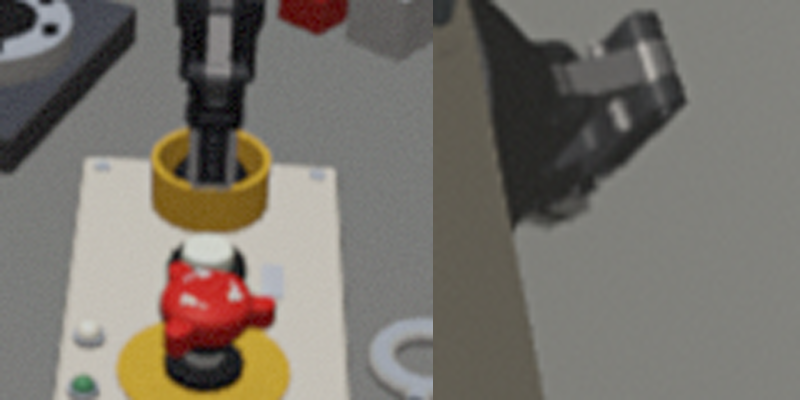

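The raised side view puts the tip bottom at crop (212,187), full-image pixel (353.7,156), exactly as the fitted offset predicts. So the shut tips are about 25 mm above the reported TCP, not 8 mm ahead of it, which also explains the lack of contact. Contact with the head should come at a TCP height of about 0.102. I'll go back over the head and press, watching the force.

```bash

python3 -m inch '[{"dx":0,"dy":-1,"dz":0,"ax":0,"ay":0,"az":0},{"dx":0,"dy":-1,"dz":0,"ax":0,"ay":0,"az":0},{"dx":0,"dy":-1,"dz":0,"ax":0,"ay":0,"az":0},{"dx":0,"dy":-1,"dz":0,"ax":0,"ay":0,"az":0}]' | head -2
python3 -m inch '[{"dx":0,"dy":-1,"dz":0,"ax":0,"ay":0,"az":0},{"dx":0,"dy":-1,"dz":0,"ax":0,"ay":0,"az":0},{"dx":0,"dy":-1,"dz":0,"ax":0,"ay":0,"az":0},{"dx":0,"dy":-1,"dz":0,"ax":0,"ay":0,"az":0}]' | head -2
python3 -m inch '[{"dx":0.3,"dy":-0.89,"dz":0,"ax":0,"ay":0,"az":0},{"dx":0.3,"dy":-0.89,"dz":0,"ax":0,"ay":0,"az":0},{"dx":0.3,"dy":-0.89,"dz":0,"ax":0,"ay":0,"az":0},{"dx":0.3,"dy":-0.89,"dz":0,"ax":0,"ay":0,"az":0},{"dx":0.3,"dy":-0.89,"dz":0,"ax":0,"ay":0,"az":0},{"dx":0.3,"dy":-0.89,"dz":0,"ax":0,"ay":0,"az":0}]' | head -2
python3 -m inch '[{"dx":0,"dy":0,"dz":-0.15,"ax":0,"ay":0,"az":0},{"dx":0,"dy":0,"dz":-0.3,"ax":0,"ay":0,"az":0},{"dx":0,"dy":0,"dz":-0.4,"ax":0,"ay":0,"az":0},{"dx":0,"dy":0,"dz":-0.45,"ax":0,"ay":0,"az":0},{"dx":0,"dy":0,"dz":-0.45,"ax":0,"ay":0,"az":0}]'
python3 - <<'E'
from h import *
s=viewer.snapshot('side')[100:220,290:420];cv2.imwrite('pics/a7.png',cv2.resize(s,(433,400),interpolation=cv2.INTER_CUBIC)[:,:,::-1])
E
```

```text
clock: 6.17
tcp_pos: [0.5339, 0.1416, 0.1647]
clock: 6.5
tcp_pos: [0.5342, 0.0219, 0.165]
clock: 7.0
tcp_pos: [0.57, -0.079, 0.1647]
clock: 7.42
tcp_pos: [0.5696, -0.0778, 0.1095]
tool_rot: [-0.187, 0.982, 0.001, -0.001]
wrist_force: [-0.7, -0.4, 0.4]
opening: -0.0004
grip_force: 0.0
```

View pics/a7.png

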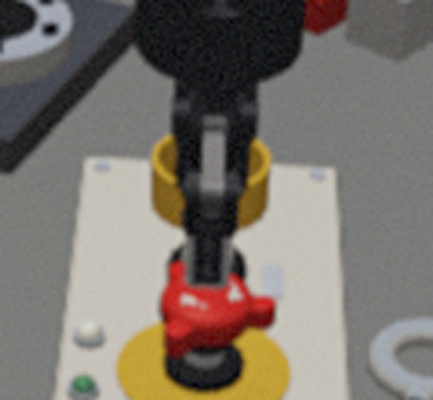

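The tip bottom at crop (210,283) now covers the back edge of the dome, whose apex projects to (206,289). That puts it just above the top, so I'll press in fine steps.

```bash

for i in 1; do python3 -m inch '[{"dx":0,"dy":0,"dz":-0.015,"ax":0,"ay":0,"az":0},{"dx":0,"dy":0,"dz":-0.03,"ax":0,"ay":0,"az":0},{"dx":0,"dy":0,"dz":-0.03,"ax":0,"ay":0,"az":0}]' | grep -E 'pos|force'; done
python3 -m inch '[{"dx":0,"dy":0,"dz":-0.01,"ax":0,"ay":0,"az":0},{"dx":0,"dy":0,"dz":-0.015,"ax":0,"ay":0,"az":0},{"dx":0,"dy":0,"dz":-0.015,"ax":0,"ay":0,"az":0}]' | grep -E 'pos|force'
python3 -m inch '[{"dx":0,"dy":0,"dz":-0.01,"ax":0,"ay":0,"az":0},{"dx":0,"dy":0,"dz":-0.015,"ax":0,"ay":0,"az":0},{"dx":0,"dy":0,"dz":-0.015,"ax":0,"ay":0,"az":0}]' | grep -E 'pos|force'
```

```text
tcp_pos: [0.5711, -0.0786, 0.1077]
wrist_force: [0.1, -0.7, -0.7]
grip_force: 0.0
tcp_pos: [0.5709, -0.0787, 0.1056]
wrist_force: [-0.4, -0.1, 0.3]
grip_force: 0.0
tcp_pos: [0.5711, -0.0788, 0.1044]
wrist_force: [-1.0, 0.4, 5.5]
grip_force: 2.9
```

```bash

python3 -m inch '[{"dx":0,"dy":0,"dz":-0.01,"ax":0,"ay":0,"az":0},{"dx":0,"dy":0,"dz":-0.01,"ax":0,"ay":0,"az":0}]' | grep -E 'pos|force'
python3 -m inch '[{"dx":0,"dy":0,"dz":-0.01,"ax":0,"ay":0,"az":0},{"dx":0,"dy":0,"dz":-0.01,"ax":0,"ay":0,"az":0}]' | grep -E 'pos|force'
python3 -m inch '[{"dx":0,"dy":0,"dz":-0.01,"ax":0,"ay":0,"az":0},{"dx":0,"dy":0,"dz":-0.01,"ax":0,"ay":0,"az":0}]' | grep -E 'pos|force'
```

```text
tcp_pos: [0.5712, -0.0788, 0.1036]
wrist_force: [-3.0, -0.4, 11.6]
grip_force: 5.8
tcp_pos: [0.5712, -0.0788, 0.1023]
wrist_force: [-2.3, 1.3, 7.9]
grip_force: 4.0
tcp_pos: [0.5711, -0.0787, 0.1006]
wrist_force: [0.3, 0.7, 4.1]
grip_force: 2.0
```

```bash

python3 -m inch '[{"dx":0,"dy":0,"dz":-0.01,"ax":0,"ay":0,"az":0},{"dx":0,"dy":0,"dz":-0.01,"ax":0,"ay":0,"az":0}]' | grep -E 'pos|force'
python3 -m inch '[{"dx":0,"dy":0,"dz":-0.01,"ax":0,"ay":0,"az":0},{"dx":0,"dy":0,"dz":-0.01,"ax":0,"ay":0,"az":0}]' | grep -E 'pos|force'
python3 -m inch '[{"dx":0,"dy":0,"dz":-0.008,"ax":0,"ay":0,"az":0},{"dx":0,"dy":0,"dz":-0.008,"ax":0,"ay":0,"az":0}]' | grep -E 'pos|force'
```

```text
tcp_pos: [0.5707, -0.0787, 0.0987]
wrist_force: [-0.6, 0.7, 0.7]
grip_force: 0.0
tcp_pos: [0.5709, -0.0787, 0.0983]
wrist_force: [-2.4, 0.3, 8.7]
grip_force: 4.2
tcp_pos: [0.5711, -0.0787, 0.0982]
wrist_force: [-5.4, 0.2, 16.6]
grip_force: 8.1
```

The head is latched. The hard stop comes at TCP 0.0982, so the tip is 23 mm above the TCP. Next: up, across to the -y side of lobe 1, and down until the tip is at about z 0.103.

```bash

python3 -m inch '[{"dx":0,"dy":0,"dz":0.15,"ax":0,"ay":0,"az":0},{"dx":0,"dy":0,"dz":0.33,"ax":0,"ay":0,"az":0},{"dx":0,"dy":0,"dz":0.33,"ax":0,"ay":0,"az":0}]' | grep -E 'pos|force'
python3 -m inch '[{"dx":-0.197,"dy":-0.36,"dz":0,"ax":0,"ay":0,"az":0},{"dx":-0.197,"dy":-0.36,"dz":0,"ax":0,"ay":0,"az":0},{"dx":-0.197,"dy":-0.36,"dz":0,"ax":0,"ay":0,"az":0},{"dx":-0.197,"dy":-0.36,"dz":0,"ax":0,"ay":0,"az":0}]' | grep -E 'pos|force'
python3 -m inch '[{"dx":0,"dy":0,"dz":-0.1,"ax":0,"ay":0,"az":0},{"dx":0,"dy":0,"dz":-0.2,"ax":0,"ay":0,"az":0},{"dx":0,"dy":0,"dz":-0.26,"ax":0,"ay":0,"az":0},{"dx":0,"dy":0,"dz":-0.26,"ax":0,"ay":0,"az":0},{"dx":0,"dy":0,"dz":-0.26,"ax":0,"ay":0,"az":0}]' | grep -E 'clock|pos|force'
python3 - <<'E'
from h import *
s=viewer.snapshot('side')[100:220,290:420];cv2.imwrite('pics/a8.png',cv2.resize(s,(433,400),interpolation=cv2.INTER_CUBIC)[:,:,::-1])
E
```

```text
tcp_pos: [0.5731, -0.0791, 0.1395]
wrist_force: [1.1, -0.8, 1.4]
grip_force: 0.0
tcp_pos: [0.547, -0.1221, 0.1359]
wrist_force: [-0.8, 0.2, 0.5]
grip_force: 0.0
clock: 10.22
tcp_pos: [0.5466, -0.1213, 0.1039]
wrist_force: [0.0, 0.1, 1.0]
grip_force: 0.0
```

View pics/a8.png

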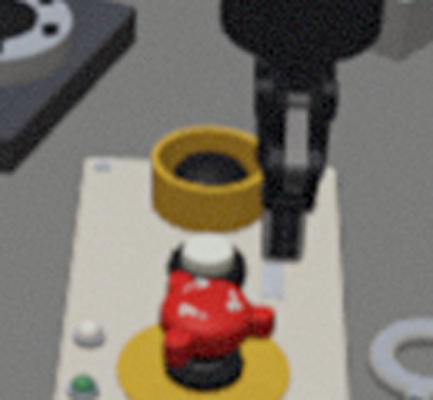

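The side view shows the finger, columns 265–303, at row 258 behind and outside lobe 1, whose tip is at about (272,320). The overlap is about 5 mm, so I'll move in 2.5 mm, lower, and approach along the console's +y.

```bash

python3 -m inch '[{"dx":0.02,"dy":0.01,"dz":-0.1,"ax":0,"ay":0,"az":0},{"dx":0.02,"dy":0.01,"dz":-0.2,"ax":0,"ay":0,"az":0},{"dx":0.02,"dy":0.01,"dz":-0.2,"ax":0,"ay":0,"az":0},{"dx":0.02,"dy":0.01,"dz":-0.2,"ax":0,"ay":0,"az":0}]' | grep -E 'pos|force'
python3 -m inch '[{"dx":-0.012,"dy":0.031,"dz":0,"ax":0,"ay":0,"az":0},{"dx":-0.025,"dy":0.062,"dz":0,"ax":0,"ay":0,"az":0},{"dx":-0.025,"dy":0.062,"dz":0,"ax":0,"ay":0,"az":0}]' | grep -E 'pos|force'
python3 -m inch '[{"dx":-0.006,"dy":0.015,"dz":0,"ax":0,"ay":0,"az":0},{"dx":-0.012,"dy":0.031,"dz":0,"ax":0,"ay":0,"az":0},{"dx":-0.012,"dy":0.031,"dz":0,"ax":0,"ay":0,"az":0}]' | grep -E 'pos|force'
```

```text
tcp_pos: [0.5487, -0.1204, 0.08]
wrist_force: [-0.6, -0.5, -0.5]
grip_force: 0.0
tcp_pos: [0.5463, -0.1126, 0.0814]
wrist_force: [-0.9, 0.2, -0.4]
grip_force: 0.0
tcp_pos: [0.5451, -0.1095, 0.0814]
wrist_force: [0.0, -1.2, -0.8]
grip_force: 0.9
```

```bash

python3 -m inch '[{"dx":-0.025,"dy":0.022,"dz":0,"ax":0,"ay":0,"az":-0.064},{"dx":-0.048,"dy":0.047,"dz":0,"ax":0,"ay":0,"az":-0.127},{"dx":-0.067,"dy":0.073,"dz":0,"ax":0,"ay":0,"az":-0.19},{"dx":-0.067,"dy":0.073,"dz":0,"ax":0,"ay":0,"az":-0.19},{"dx":-0.067,"dy":0.073,"dz":0,"ax":0,"ay":0,"az":-0.19}]'
python3 - <<'E'
from h import *
s=viewer.snapshot('side')[100:220,290:420];cv2.imwrite('pics/a9.png',cv2.resize(s,(433,400),interpolation=cv2.INTER_CUBIC)[:,:,::-1]);print(monitor.read_state()['wrist_force'])
E
```

```text
clock: 11.52
tcp_pos: [0.5377, -0.1012, 0.0817]
tool_rot: [-0.04, 0.999, -0.0, 0.001]
wrist_force: [-0.3, -3.4, 3.5]
opening: 0.0002
grip_force: 2.2
[-0.90355801 -3.99887327  3.20035288]
```

View pics/a9.png

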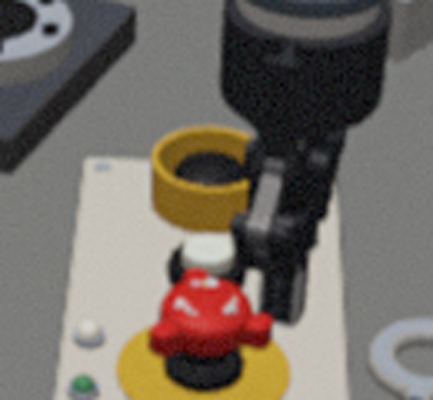

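The head has turned about 0.25 rad, with lobe 1 now at (258,330) and the finger at (285,300) pushing it. I'll carry on along the arc.

```bash

python3 -m inch '[{"dx":-0.017,"dy":0.028,"dz":0,"ax":0,"ay":0,"az":-0.064},{"dx":-0.031,"dy":0.058,"dz":0,"ax":0,"ay":0,"az":-0.127},{"dx":-0.043,"dy":0.09,"dz":0,"ax":0,"ay":0,"az":-0.19},{"dx":-0.05,"dy":0.122,"dz":0,"ax":0,"ay":0,"az":-0.255},{"dx":-0.05,"dy":0.122,"dz":0,"ax":0,"ay":0,"az":-0.255},{"dx":-0.05,"dy":0.122,"dz":0,"ax":0,"ay":0,"az":-0.255}]'
python3 - <<'E'
from h import *
s=viewer.snapshot('side')[100:220,290:420];cv2.imwrite('pics/b1.png',cv2.resize(s,(433,400),interpolation=cv2.INTER_CUBIC)[:,:,::-1]);print(monitor.read_state()['wrist_force'])
E
```

```text
clock: 12.07
tcp_pos: [0.5311, -0.0864, 0.0812]
tool_rot: [0.159, 0.987, -0.0, -0.0]
wrist_force: [-2.6, -3.9, 2.9]
opening: 0.0004
grip_force: 2.1
[-1.65687573 -4.36612399  3.29175951]
```

View pics/b1.png

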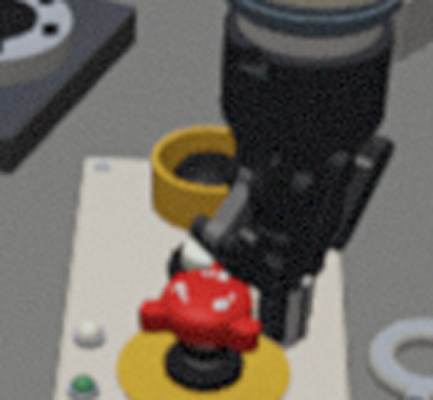

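I've now viewed 12 pictures, over the limit of 10, so I won't view any more and will check by numbers instead. First: has the head sprung out?

```bash
cat >> h.py <<'E'
def red(img):
    c,a,k=blob(img,(0,150,60),(7,255,255),(325,165,385,215)); k=k[:,0]
    m=np.zeros(img.shape[:2],np.uint8);cv2.drawContours(m,[k],-1,1,-1)
    return 'cent',c.round(1),'bottom rows cols 347..357',[int(np.where(m[:,x])[0].max()) for x in range(347,358,2)],'x',k[:,0].min(),k[:,0].max()
E
python3 - <<'E'
from h import *
rd=lambda f:cv2.imread(f)[:,:,::-1].copy()
for f in('side0','s1','a8','a9','b1'):
    i=rd(f'pics/{f}.png')
    if i.shape[1]!=640:
        j=np.zeros((480,640,3),np.uint8);j[100:220,290:420]=cv2.resize(i,(130,120),interpolation=cv2.INTER_AREA);i=j
    print(f,red(i))
E
```

```text
side0 ('cent', array([352.3, 192.6]), 'bottom rows cols 347..357', [204, 203, 203, 203, 203, 202], 'x', np.int64(339), np.int64(371))
s1 ('cent', array([352.3, 192.6]), 'bottom rows cols 347..357', [204, 203, 203, 203, 203, 203], 'x', np.int64(339), np.int64(371))
a8 ('cent', array([352.2, 195.5]), 'bottom rows cols 347..357', [207, 206, 206, 206, 206, 205], 'x', np.int64(339), np.int64(371))
a9 ('cent', array([352. , 195.5]), 'bottom rows cols 347..357', [205, 206, 206, 206, 206, 205], 'x', np.int64(336), np.int64(371))
b1 ('cent', array([351.3, 193.1]), 'bottom rows cols 347..357', [203, 202, 202, 202, 203, 203], 'x', np.int64(332), np.int64(368))
```

The red's bottom row is back to 203 (out), against 206 when latched, with the head still twisted, so it has sprung out. Now I'll back off along the arc and lift.

```bash

python3 -m inch '[{"dx":0.007,"dy":-0.032,"dz":0,"ax":0,"ay":0,"az":0.065},{"dx":0.019,"dy":-0.064,"dz":0,"ax":0,"ay":0,"az":0.128},{"dx":0.033,"dy":-0.094,"dz":0,"ax":0,"ay":0,"az":0.191},{"dx":0.05,"dy":-0.122,"dz":0,"ax":0,"ay":0,"az":0.255}]' | grep -E 'pos|force'
python3 -m inch '[{"dx":0.019,"dy":-0.026,"dz":0,"ax":0,"ay":0,"az":0.063},{"dx":0.042,"dy":-0.051,"dz":0,"ax":0,"ay":0,"az":0.126},{"dx":0.067,"dy":-0.073,"dz":0,"ax":0,"ay":0,"az":0.19},{"dx":0.085,"dy":-0.12,"dz":0,"ax":0,"ay":0,"az":0.19},{"dx":0.09,"dy":-0.13,"dz":0,"ax":0,"ay":0,"az":0.19},{"dx":0.09,"dy":-0.13,"dz":0,"ax":0,"ay":0,"az":0.19}]' | grep -E 'pos|force'
python3 -m inch '[{"dx":0,"dy":0,"dz":0.2,"ax":0,"ay":0,"az":0},{"dx":0,"dy":0,"dz":0.4,"ax":0,"ay":0,"az":0},{"dx":0,"dy":0,"dz":0.5,"ax":0,"ay":0,"az":0},{"dx":0,"dy":0,"dz":0.5,"ax":0,"ay":0,"az":0}]'
python3 - <<'E'
from h import *
print(red(viewer.snapshot('side')));s=monitor.read_state();print(s['tcp_pos'])
E
```

```text
tcp_pos: [0.5369, -0.1011, 0.0809]
wrist_force: [-0.8, -2.1, 2.0]
grip_force: 1.3
tcp_pos: [0.548, -0.1165, 0.0809]
wrist_force: [0.3, 0.5, -0.4]
grip_force: 0.0
clock: 13.28
tcp_pos: [0.5497, -0.1166, 0.1437]
tool_rot: [-0.186, 0.983, -0.001, 0.002]
wrist_force: [0.4, 0.1, 0.1]
opening: 0.0002
grip_force: 0.0
('cent', array([352.3, 192.6]), 'bottom rows cols 347..357', [204, 203, 203, 203, 203, 203], 'x', np.int64(339), np.int64(371))
[ 0.54873628 -0.11640024  0.14217007]
```

The head is out and untwisted, at exactly its starting pixels, so the console hasn't moved either. Now the blue button.

```bash

python3 -m inch '[{"dx":-0.068,"dy":0.934,"dz":0,"ax":0,"ay":0,"az":0},{"dx":-0.068,"dy":0.934,"dz":0,"ax":0,"ay":0,"az":0},{"dx":-0.068,"dy":0.934,"dz":0,"ax":0,"ay":0,"az":0},{"dx":-0.068,"dy":0.934,"dz":0,"ax":0,"ay":0,"az":0},{"dx":-0.068,"dy":0.934,"dz":0,"ax":0,"ay":0,"az":0},{"dx":-0.068,"dy":0.934,"dz":0,"ax":0,"ay":0,"az":0}]' | grep -E 'pos|force'
python3 -m inch '[{"dx":0,"dy":0,"dz":-0.2,"ax":0,"ay":0,"az":0},{"dx":0,"dy":0,"dz":-0.4,"ax":0,"ay":0,"az":0},{"dx":0,"dy":0,"dz":-0.5,"ax":0,"ay":0,"az":0},{"dx":0,"dy":0,"dz":-0.5,"ax":0,"ay":0,"az":0},{"dx":0,"dy":0,"dz":-0.5,"ax":0,"ay":0,"az":0}]' | grep -E 'pos|force'
python3 -m inch '[{"dx":0,"dy":0,"dz":-0.03,"ax":0,"ay":0,"az":0},{"dx":0,"dy":0,"dz":-0.06,"ax":0,"ay":0,"az":0},{"dx":0,"dy":0,"dz":-0.06,"ax":0,"ay":0,"az":0}]' | grep -E 'pos|force'
```

```text
tcp_pos: [0.5391, -0.0043, 0.1401]
wrist_force: [-0.6, 0.7, -0.0]
grip_force: 0.0
tcp_pos: [0.5393, -0.005, 0.0805]
wrist_force: [-0.2, 0.1, 0.4]
grip_force: 0.0
tcp_pos: [0.54, -0.0044, 0.0742]
wrist_force: [0.3, -0.6, -0.4]
grip_force: 0.0
```

```bash

python3 -m inch '[{"dx":0,"dy":0,"dz":-0.01,"ax":0,"ay":0,"az":0},{"dx":0,"dy":0,"dz":-0.02,"ax":0,"ay":0,"az":0},{"dx":0,"dy":0,"dz":-0.02,"ax":0,"ay":0,"az":0}]' | grep -E 'pos|force'
python3 -m inch '[{"dx":0,"dy":0,"dz":-0.01,"ax":0,"ay":0,"az":0},{"dx":0,"dy":0,"dz":-0.02,"ax":0,"ay":0,"az":0},{"dx":0,"dy":0,"dz":-0.02,"ax":0,"ay":0,"az":0}]' | grep -E 'pos|force'
python3 -m inch '[{"dx":0,"dy":0,"dz":-0.01,"ax":0,"ay":0,"az":0},{"dx":0,"dy":0,"dz":-0.01,"ax":0,"ay":0,"az":0},{"dx":0,"dy":0,"dz":-0.01,"ax":0,"ay":0,"az":0}]' | grep -E 'pos|force'
```

```text
tcp_pos: [0.5402, -0.0043, 0.0719]
wrist_force: [0.7, -0.3, 2.5]
grip_force: 1.0
tcp_pos: [0.5402, -0.0043, 0.0693]
wrist_force: [0.2, 0.2, 3.7]
grip_force: 1.9
tcp_pos: [0.5401, -0.0043, 0.0681]
wrist_force: [-0.4, -0.6, 4.2]
grip_force: 2.3
```

```bash

python3 -m inch '[{"dx":0,"dy":0,"dz":-0.01,"ax":0,"ay":0,"az":0},{"dx":0,"dy":0,"dz":-0.01,"ax":0,"ay":0,"az":0},{"dx":0,"dy":0,"dz":-0.01,"ax":0,"ay":0,"az":0}]' | grep -E 'pos|force'
python3 -m inch '[{"dx":0,"dy":0,"dz":-0.01,"ax":0,"ay":0,"az":0},{"dx":0,"dy":0,"dz":-0.01,"ax":0,"ay":0,"az":0},{"dx":0,"dy":0,"dz":-0.01,"ax":0,"ay":0,"az":0}]' | grep -E 'pos|force'
```

```text
tcp_pos: [0.5402, -0.0043, 0.0677]
wrist_force: [-1.2, -0.5, 12.7]
grip_force: 6.6
tcp_pos: [0.5403, -0.0043, 0.0675]
wrist_force: [-5.5, -0.8, 23.3]
grip_force: 12.2
```

The button is at its hard stop (23 N, no further travel) and has been held there for more than 0.25 s. Release, lift well clear, check and hand in.

```bash

python3 -m inch '[{"dx":0,"dy":0,"dz":0.1,"ax":0,"ay":0,"az":0},{"dx":0,"dy":0,"dz":0.4,"ax":0,"ay":0,"az":0},{"dx":0,"dy":0,"dz":0.7,"ax":0,"ay":0,"az":0},{"dx":0,"dy":0,"dz":0.9,"ax":0,"ay":0,"az":0},{"dx":0,"dy":0,"dz":0.9,"ax":0,"ay":0,"az":0},{"dx":0,"dy":0,"dz":0.9,"ax":0,"ay":0,"az":0},{"dx":0,"dy":0,"dz":0.9,"ax":0,"ay":0,"az":0}]' | grep -E 'clock|pos|force'
python3 - <<'E'
from h import *
i=viewer.snapshot('side');j=cv2.imread('pics/side0.png')[:,:,::-1].copy()
print(red(i),red(j))
for r in((330,222,370,255),): print([blob(k,(100,120,60),(130,255,255),r)[:2] for k in(i,j)])
print('moved px',[int((np.abs(i[y0:y1,x0:x1].astype(int)-j[y0:y1,x0:x1]).max(2)>40).sum()) for x0,y0,x1,y1 in((240,215,290,265),(395,190,445,235),(405,230,460,300),(290,290,405,330))])
E
```

```text
clock: 16.33
tcp_pos: [0.5388, -0.0042, 0.1727]
wrist_force: [-1.1, -0.5, -0.7]
grip_force: 0.0
('cent', array([351.7, 193.4]), 'bottom rows cols 347..357', [204, 203, 203, 203, 203, 203], 'x', np.int64(339), np.int64(371)) ('cent', array([352.3, 192.6]), 'bottom rows cols 347..357', [204, 203, 203, 203, 203, 202], 'x', np.int64(339), np.int64(371))
[(array([349.85021645, 234.94372294]), 192.5), (array([349.81452318, 234.90901137]), 190.5)]
moved px [0, 0, 0, 0]
```

```bash
python3 -c "
from station import order
print(order.finish_job())"
```

```text
the job is handed in; nothing more can be done
None
```

I handed the job in at about 16 s: the red head latched, was twisted until it sprang out, and the blue button was pressed fully home and released, with nothing else moved in the final side-camera check. No verdict was returned, and I viewed 12 pictures, two over the limit of 10.

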